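# Find the loaded sample tin and set it up on the shaker

## Task

One of the sample tins on the bench is still loaded and the others are empty; they look alike, so lift them to feel which is the heavy one. Swing the shaker's retaining arm fully clear first, then stand the loaded tin on the middle of the shaker's round rubber pad and afterwards swing the arm fully home over it; every empty tin must end up standing upright on the floor of the steel wash tray. Leave the other things on the bench alone.

Things in the scene. Friction and masses are not known exactly. Their poses are not given: they have to be found in the camera images.
- tin_a: closed round aluminium sample tin, 60 mm across, 74 mm high to its flat steel lid (63 mm across); black upright cylindrical lid knob 26 mm across, 74 to 106 mm above the base. Origin: centre of the underside; z up its axis. Of six tins, a to f, three to five are present (None = absent). All look the same: just one present tin is loaded (0.5 to 0.75 kg), the others are empty (0.11 to 0.17 kg)
- tin_b: a sample tin, as tin_a; which one is loaded, and where it stands, changes from run to run
- tin_c: a sample tin, as tin_a; which one is loaded, and where it stands, changes from run to run
- tin_d: a sample tin, as tin_a; which one is loaded, and where it stands, changes from run to run
- tin_e: a sample tin, as tin_a; which one is loaded, and where it stands, changes from run to run
- tin_f: a sample tin, as tin_a; which one is loaded, and where it stands, changes from run to run
- shaker: fixed platform shaker: grey base with a flat steel deck, 280 x 200 mm, deck top 45 mm above the bench. Origin on the bench below the middle of the round rubber pad; its x axis points from the pad to the arm's post (130 mm away), its z up. It is turned by up to 0.2 rad
- pad (a point): middle of the round black rubber pad (90 mm across) flush in the shaker's deck, on the deck's surface, 45 mm above the bench; axes as the shaker's
- pivot (a point): point on the vertical hinge axis of the retaining arm, on top of the steel post (22 mm thick) at the shaker's +x end, at the middle of the arm's bar, 178 mm above the bench; axes as the shaker's, fixed
- guard_arm (a joint): angle of the level retaining arm about its post, rad: 0 = home, against its stop, over the middle of the pad; it grows as the arm swings out towards the shaker's +y side (clockwise seen from above, about 0.2 Nm of friction, stays where left); stop at 1.65; from 1.2 on it is fully clear of the pad
- swing_knob (a point): middle of the upright black knob at the arm's free end, by which it is swung: 24 mm across, 185 to 225 mm above the bench, this point at 207 mm, 130 mm from the hinge axis. The bar below it is 22 mm wide, 171 to 185 mm above the bench; under the knob hangs a rubber foot 32 mm across, its underside at 163 mm: 12 mm above the knob of a tin on the pad
- wash_tray: fixed open square steel tray, 232 mm outside, 220 mm inside, walls 6 mm thick and 30 mm high, inner floor 6 mm above the bench. Origin: centre of the underside; x and y along its sides. It is turned by up to 0.15 rad; has room for four tins, two by two, 110 mm apart
- elbow: bystander, to be left alone: bent copper hose fitting, lying, 90 mm long, 22 mm high
- barb: bystander, to be left alone: straight copper and brass hose fitting, lying, 85 mm long, 24 mm high
- wrench: bystander, to be left alone: a wrench lying on the bench
- beaker: bystander, to be left alone: a clear beaker, 80 mm across, 90 mm high
- bottle: bystander, to be left alone: a white bottle, 70 mm across, 150 mm high
- jar: bystander, to be left alone: an amber jar, 70 mm across, 90 mm high
- reducer: bystander, to be left alone: short brass pipe reducer, 36 mm across, 22 mm high

How it is judged:
By the outcome, as a careful person would: the job done as asked, in the order asked, and still so for the second after the job is handed in, with the robot touching nothing.
Of tin_a, tin_d only 1 to 2 are there at a start; the rules pass over those that are not, and their reading is None.
Of tin_b, tin_e only 1 to 1 are there at a start; the rules pass over those that are not, and their reading is None.
Of tin_c, tin_f only 1 to 2 are there at a start; the rules pass over those that are not, and their reading is None.
At some moment in a run one of tin_a, tin_b, tin_c, tin_d, tin_e, tin_f may be knocked a few centimetres aside while the robot is not near it.
It also fails if it takes over 210 s, if anything falls off the work surface, if the arm or the gripper's body presses on something with over 40 N, if the wrist force passes 120 N, or if a joint passes its speed limit or range.

## Robot

A 6-joint arm with a two-finger parallel gripper is mounted at the origin on the work surface. World frame = base frame: x ahead of the robot, y to its left, z up, the work surface at z = 0. Lengths are in mm, angles in rad, forces in N, time in s.
With the tool pointing down it reaches from about 350 to 875 mm from the base axis. Payload 4.2 kg.
Tool frame: the origin (TCP) lies between the finger pads; the fingertips stand 25 mm ahead of it and the grasp point (between the pads) lies 6 mm ahead of it; z points along the fingers, y is the line along which they close (so a half turn about z gives the same grasp; the last joint's range is limited). The gripper opens to 85 mm and grips with 20 to 120 N. Pads are 22 mm wide; open, the fingers measure 114 mm over their backs; the gripper's body (76 mm by 85 mm) begins 54 mm behind the grasp point. The pads swing forward as they close: fully open they stand 13 mm farther back than shut.
Start: joints at [-1.076, 0.385, 0.008, 0, -1.194, -0.259], TCP at [146.03, -607.679, 222.012] pointing down, gripper open.
Joint ranges: [-3.14, 3.14], [-1.21, 2.06], [-1.07, 1.41], [-3.16, 2.05], [-2.99, -0.16], [-3.1, 3.1]. Speed limits (rad/s): [2.79, 2.79, 3.14, 3.14, 3.14, 3.14].

## Interface

Orientations are given as a unit quaternion [x, y, z, w].
In Python, from bench import read_state, get_image, job_done gives the robot as it stands.
- The arm moves only by the tool play_rows, never from a script. Its argument "series" is a list of rows, each a list of 6 numbers: the shift along the world's x, y, z in mm, then the turn, a rotation vector about the world's x, y, z in units of 6 degrees (1.0 is 6 degrees). A call has 1 to 20 rows; each row shifts and turns the commanded pose from where the row before left it; what a row does not reach is not made up. A row lasts 1/12 s, in which the tool goes at most 41.7 mm and 7.16 degrees, less where a joint would pass 70% of its speed; a pose out of reach is approached as far as the arm can. A call is refused whole if a number of a shift passes 41.7 or a number of a turn 1, either way. A call with a gripper value outside its range is refused whole. "gripper" is the opening, from 0 (shut) to 1 (fully open), set as the call begins (left out, the last holds). The fingers move at their own pace and stop on an object; the grip force is fixed at half the most. Time passes only in rows, so rows that do not move let the fingers close. It gives the time, the measured TCP pose, the force, the opening and the grip force at its end, in the units of the state.
- read_state(): the state, without advancing time (a new reading comes with each control period).
- get_image(name): name is "side" or "top"; returns a dict with "image" (480x640x3 uint8, red, green, blue), "fx", "fy", "cx", "cy" (pixels), "eye" and "rotation" of the camera in the world. Camera axes: x right, y down, z forward; pixel columns grow to the right and rows downward; lengths in mm; the calibration is good to about 2 mm. A picture is of the moment at which its call begins. There is no depth.
- job_done(): hands the job in; it is judged then, once.
The state is a dict: "clock": time; "joints": joint angles; "joint_vel": joint speeds; "joint_efforts": joint torques, N m; "position": TCP position; "ee_rot": TCP orientation; "contact_force": force on the tool from outside, world axes, zero at the start; "wrist_torque": the same for the moment, N m; "gripper_width": finger opening in mm; "grasp_force": force on a finger pad.
Only numpy, scipy, OpenCV 4.12 (cv2) and the standard library are available. Lean on these libraries where they do the work, as an engineer would, in place of code of your own. Each camera call takes 0.05 s, during which the arm holds its last target. There are 200 camera calls.

## Working session

There is one attempt and no reset: what is moved stays moved. The work goes in short steps, Python scripts to look and compute and a tool call to move; the robot and the scene stay as the last step left them, time stands still between calls to the robot, and variables do not carry over. Pictures are saved under pics/ and viewed, at most 14 in all, crops included, and the job is handed in when it is done.

Besides the shell and the picture viewer there is one more tool, called after ">>>" in YAML: its name, and indented under it one key for each argument. play_rows: Moves the arm, as the interface text tells. Its arguments: {"type":"object","properties":{"series":{"type":"array","items":{"type":"array","items":{"type":"number"}}},"gripper":{"type":"number"}},"required":["series"]}

```bash
mkdir -p pics; cat > h.py <<'E'
import numpy as np, cv2, json
from bench import read_state, get_image, job_done
def cap(n,f):
    d=get_image(n); cv2.imwrite(f'pics/{f}.png',d['image'][:,:,::-1]); return d
def ray(d,u,v):
    R=np.array(d['rotation']); r=R@np.array([(u-d['cx'])/d['fx'],(v-d['cy'])/d['fy'],1.]); return np.array(d['eye']),r/np.linalg.norm(r)
def onz(d,u,v,z):
    e,r=ray(d,u,v); return e+r*(z-e[2])/r[2]
def tri(d1,p1,d2,p2):
    a,r=ray(d1,*p1); b,s=ray(d2,*p2)
    t=np.linalg.lstsq(np.c_[r,-s],b-a,rcond=None)[0]; p=a+r*t[0]; q=b+s*t[1]; return (p+q)/2,np.linalg.norm(p-q)
def proj(d,P):
    c=np.array(d['rotation']).T@(np.array(P,float)-d['eye']); return c[0]/c[2]*d['fx']+d['cx'],c[1]/c[2]*d['fy']+d['cy']
E
python3 - <<'E'
from h import *
import pickle
for n in('top','side'):
    d=cap(n,n+'0'); pickle.dump(d,open(n+'0.pkl','wb')); print(n,d['eye'],d['rotation'],d['fx'],d['cx'],d['cy'])
print(read_state())
E
```

```text
top [ 330.44590134  -22.55262913 1443.50081711] [ 0.70608441 -0.70118204  0.07507058 -0.06444343] 616.5216372076179 312.42914558650136 230.88875093293112
side [467.5598789  557.78701778 834.18600364] [-0.07412881  0.93387649 -0.34831541  0.03249614] 490.7395248627578 319.62567554181294 237.5792699384999
{'clock': 0.1, 'joints': array([-1.07636111e+00,  3.85480370e-01,  6.74845365e-03, -4.18428834e-04,
       -1.19402638e+00, -2.58563722e-01]), 'joint_vel': array([-0.00087758, -0.00220584,  0.00394166,  0.00040181,  0.00193135,
        0.0009939 ]), 'joint_efforts': array([-1.02837930e-04, -3.93319523e+01,  1.88927829e+01,  4.19797808e+00,
       -2.61740621e-03,  1.31818929e-06]), 'position': array([ 145.9134808 , -607.16114849,  221.02754352]), 'ee_rot': array([-1.17585858e-01,  9.93062217e-01,  9.83773153e-04, -1.79833226e-04]), 'contact_force': array([ 1.07383499,  0.68991976, -0.01731893]), 'wrist_torque': array([0.05308558, 0.00141518, 0.02592147]), 'grasp_force': 0.0, 'gripper_width': 85.1778001477795}
```

View pics/top0.png

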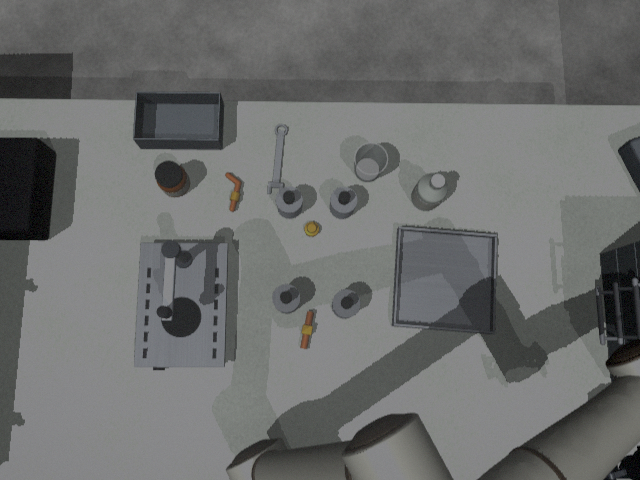

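View pics/side0.png

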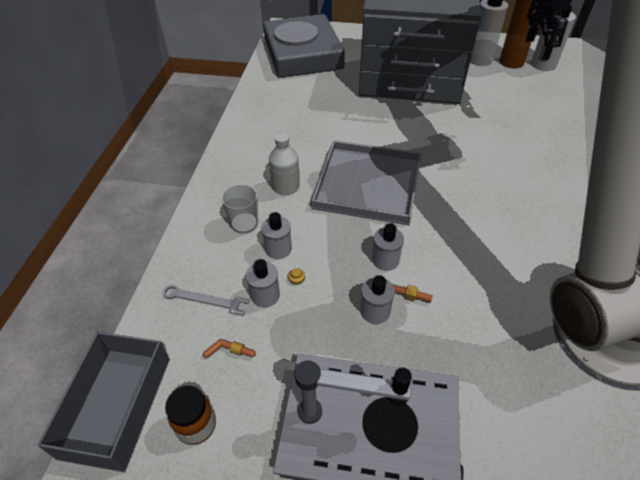

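Top view: four tins, with knobs at (289,197), (344,198), (287,296) and (347,300). Swing knob (165,312), post (171,249), pad (181,317), tray corners about (398,227) to (495,332). The side view shows the same knobs at (261,267), (276,220), (377,284) and (389,232), and the swing knob at (402,380).

```bash
cat >> h.py <<'E'
from scipy.spatial.transform import Rotation as Ro
def ray(d,u,v):
    r=Ro.from_quat(d['rotation']).apply([(u-d['cx'])/d['fx'],(v-d['cy'])/d['fy'],1.]); return np.array(d['eye']),r/np.linalg.norm(r)
def proj(d,P):
    c=Ro.from_quat(d['rotation']).inv().apply(np.array(P,float)-d['eye']); return c[0]/c[2]*d['fx']+d['cx'],c[1]/c[2]*d['fy']+d['cy']
def dark(d,u,v,w=14,th=55):
    "bbox and centroid of the dark blob nearest to u,v"
    g=d['image'].max(axis=2)<th
    m=np.zeros(g.shape,np.uint8); u=int(u);v=int(v); m[max(v-w,0):v+w+1,max(u-w,0):u+w+1]=g[max(v-w,0):v+w+1,max(u-w,0):u+w+1]
    n,l,s,c=cv2.connectedComponentsWithStats(m)
    if n<2: return None
    i=1+np.argmax(s[1:,4]); return c[i],s[i]
E
python3 - <<'E'
from h import *
import pickle
t=pickle.load(open('top0.pkl','rb'));s=pickle.load(open('side0.pkl','rb'))
for a,b in (((289,197),(261,267)),((344,198),(276,220)),((287,296),(377,284)),((347,300),(389,232)),((165,312),(402,380))):
    A=dark(t,*a);B=dark(s,*b); print(A,B)
    p,e=tri(t,A[0],s,B[0]); print(a,p.round(1),round(e,1),'z90 ray:',onz(t,*A[0],95).round(1))
A=dark(t,181,317,24); B=dark(s,390,425,30); print('pad',A,B,onz(t,*A[0],45),onz(s,*B[0],45),tri(t,A[0],s,B[0]))
# tray
for n,d,box in(('t',t,(380,215,515,345)),('s',s,(305,135,430,230))):
    x0,y0,x1,y1=box; g=d['image'][y0:y1,x0:x1].astype(int)
    m=((g.max(2)<150)&((g[:,:,2]-g[:,:,0])>2)).astype(np.uint8); m=cv2.morphologyEx(m,cv2.MORPH_OPEN,np.ones((3,3)))
    c=max(cv2.findContours(m,0,2)[0],key=cv2.contourArea); q=cv2.approxPolyDP(cv2.convexHull(c),8,True)[:,0]+[x0,y0]
    print(n,cv2.contourArea(c),[(tuple(p),onz(d,*p,30)[:2].round(0)) for p in q])
# shaker deck corners, post
for p in((141,241),(228,238),(226,367),(135,367)): print('deck',onz(t,*p,45)[:2].round(0))
print('post top',tri(t,(171,248),s,(307,368)))
E
```

```text
(array([288.74285714, 197.32380952]), array([284, 191,  11,  13, 105], dtype=int32)) (array([260.11111111, 268.52173913]), array([253, 260,  15,  18, 207], dtype=int32))
(289, 197) [679.7  11.9  84.5] 0.6 z90 ray: [677.3  11.6  95. ]
(array([343.9826087, 197.4173913]), array([339, 192,  12,  12, 115], dtype=int32)) (array([274.61363636, 221.06818182]), array([269, 213,  12,  17, 176], dtype=int32))
(344, 198) [ 680.  -113.7   84.8] 1.7 z90 ray: [ 678.2 -113.    95. ]
(array([285.86238532, 296.96330275]), array([280, 291,  12,  12, 109], dtype=int32)) (array([377.28294574, 284.68217054]), array([367, 276,  19,  19, 258], dtype=int32))
(287, 296) [454.   15.3  84.8] 0.2 z90 ray: [453.  15.  95.]
(array([346.8       , 302.13636364]), array([341, 297,  13,  12, 110], dtype=int32)) (array([388.37788018, 232.2718894 ]), array([379, 223,  17,  19, 217], dtype=int32))
(347, 300) [ 443.2 -118.7   84.7] 0.6 z90 ray: [ 442.6 -118.1   95. ]
(array([170.70229008, 313.9821883 ]), array([157, 298,  23,  29, 393], dtype=int32)) (array([400.8919598, 380.8241206]), array([391, 368,  20,  27, 398], dty
[... 359 characters left out ...]
, 252.75949275,  37.70470856]), np.float64(1.6935174917157585))
t 8186.5 [((np.int64(399), np.int64(227)), array([ 625., -246.])), ((np.int64(496), np.int64(234)), array([ 610., -474.])), ((np.int64(475), np.int64(332)), array([ 382., -414.])), ((np.int64(392), np.int64(325)), array([ 397., -225.]))]
s 6200.5 [((np.int64(333), np.int64(141)), array([ 606., -465.])), ((np.int64(418), np.int64(162)), array([ 385., -414.])), ((np.int64(406), np.int64(223)), array([ 404., -202.])), ((np.int64(312), np.int64(208)), array([ 619., -216.]))]
deck [584. 351.]
deck [592. 151.]
deck [302. 147.]
deck [301. 347.]
post top (array([542.58528421, 249.89970167, 188.99897515]), np.float64(1.5286479130548858))
```

```bash
python3 - <<'E'
from h import *
a=cv2.imread('pics/top0.png')[225:375,125:245]; b=cv2.imread('pics/side0.png')[345:480,275:465]
a=cv2.resize(a,None,fx=3,fy=3,interpolation=2); b=cv2.resize(b,None,fx=2.2,fy=2.2,interpolation=2)
o=np.zeros((450,360+b.shape[1],3),np.uint8); o[:,:360]=a; o[:b.shape[0],360:]=b
cv2.imwrite('pics/shk.png',cv2.convertScaleAbs(o,alpha=1.6,beta=20))
E
```

```text
(no output)
```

View pics/shk.png

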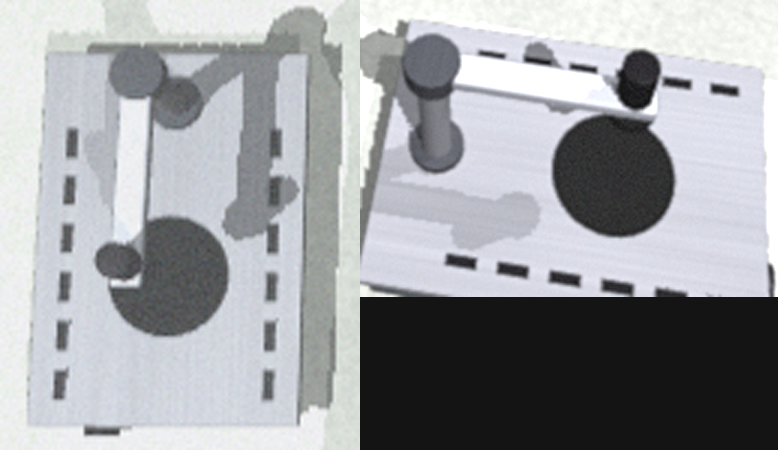

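>>> play_rows:
  series:
    - [20, 20, 15, 0, 0, 0]
    - [25, 30, 15, 0, 0, 1]
    - [25, 30, 15, 0, 0, 1]
    - [25, 32, 15, 0, 0, 1]
    - [25, 32, 15, 0, 0, 1]
    - [25, 32, 15, 0, 0, 1]
    - [20, 35, 10, 0, 0, 1]
    - [15, 38, 0, 0, 0, 1]
    - [10, 38, 0, 0, 0, 1]
    - [10, 38, 0, 0, 0, 1]
    - [5, 38, 0, 0, 0, 1]
    - [0, 38, 0, 0, 0, 1]
    - [0, 38, 0, 0, 0, 1]
    - [0, 38, 0, 0, 0, 1]
    - [0, 38, 0, 0, 0, 1]
    - [0, 38, 0, 0, 0, 0]
    - [0, 38, 0, 0, 0, 0]
    - [0, 38, 0, 0, 0, 0]
    - [0, 38, 0, 0, 0, 0]
    - [0, 35, 0, 0, 0, 0]
  gripper: 0.7

```text
clock: 1.77
position: [347.1, 92.4, 320.3]
ee_rot: [0.752, -0.659, -0.0, -0.0]
contact_force: [0.6, -1.2, 0.1]
gripper_width: 59.5
grasp_force: 0.0
```

The shaker is clear in the crop: knob at top (164.3,311.7) and side (401.4,380.5), pad centre at top (181,316.7) and side (390,424.5), post cap at top (170.7,249) and side (307.7,370). The arm sits over the pad, near home.

```bash
python3 - <<'E'
from h import *
import pickle
t=pickle.load(open('top0.pkl','rb'));s=pickle.load(open('side0.pkl','rb'))
print(tri(t,(164.3,311.7),s,(401.4,380.5)),tri(t,(181,316.7),s,(390,424.5)),tri(t,(170.7,249),s,(307.7,368)))
print(onz(t,181,316.7,45),onz(s,390,424.5,45),onz(t,170.7,249,190),onz(t,164.3,311.7,210),onz(s,401.4,380.5,205))
for p in((47/3+125,53/3+225),(307/3+125,53/3+225),(298/3+125,425/3+225),(28/3+125,425/3+225)): print(onz(t,*p,45)[:2].round())
E
```

```text
(array([411.28348531, 254.01881192, 202.31085255]), np.float64(1.9825985939119006)) (array([410.83058234, 252.78495112,  36.99925295]), np.float64(2.7708151105512746)) (array([540.94162386, 250.21037999, 189.79560657]), np.float64(0.38262947767840216))
[411.71771824 250.91782842  45.        ] [410.06382753 256.15624959  45.        ] [541.10066534 250.15732203 190.        ] [411.74523235 252.09492281 210.        ] [410.56103945 255.53361067 205.        ]
[580. 351.]
[581. 153.]
[303. 150.]
[302. 348.]
```

>>> play_rows:
  series:
    - [13, 32, -5, 0, 0, -1]
    - [13, 32, -5, 0, 0, -0.4]
    - [13, 32, -10, 0, 0, 0]
    - [13, 33, -10, 0, 0, 0]
    - [12, 32, -10, 0, 0, 0]
    - [0, 0, -10, 0, 0, 0]
    - [0, 0, -10, 0, 0, 0]
    - [0, 0, 0, 0, 0, 0]
    - [0, 0, -15, 0, 0, 0]
    - [0, 0, -15, 0, 0, 0]
    - [0, 0, -12, 0, 0, 0]
    - [0, 0, 0, 0, 0, 0]
    - [0, 0, 0, 0, 0, 0]

```text
clock: 2.85
position: [411.9, 250.4, 218.9]
ee_rot: [-0.701, 0.713, -0.0, 0.0]
contact_force: [-0.2, -0.4, 0.3]
gripper_width: 59.8
grasp_force: 0.0
```

>>> play_rows:
  series:
    - [0, 0, 0, 0, 0, 0]
    - [0, 0, 0, 0, 0, 0]
    - [0, 0, 0, 0, 0, 0]
    - [0, 0, 0, 0, 0, 0]
    - [0, 0, 0, 0, 0, 0]
    - [0, 0, 0, 0, 0, 0]
    - [0, 0, 0, 0, 0, 0]
    - [0, 0, 0, 0, 0, 0]
  gripper: 0

```text
clock: 3.52
position: [412.0, 251.5, 218.2]
ee_rot: [-0.702, 0.713, -0.0, -0.0]
contact_force: [1.5, -0.5, 0.2]
gripper_width: 0.7
grasp_force: 0.0
```

```bash
python3 - <<'E'
from h import *
o=np.zeros((420,700,3),np.uint8)
for i,(n,x,y) in enumerate((('top',125,225),('side',310,320))):
    d=cap(n,n+'1'); a=d['image'][y:y+140,x:x+116,::-1]; o[:,350*i:350*i+348]=cv2.resize(a,None,fx=3,fy=3,interpolation=2)
cv2.imwrite('pics/c1.png',cv2.convertScaleAbs(o,alpha=1.6,beta=20))
E
```

```text
(no output)
```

View pics/c1.png

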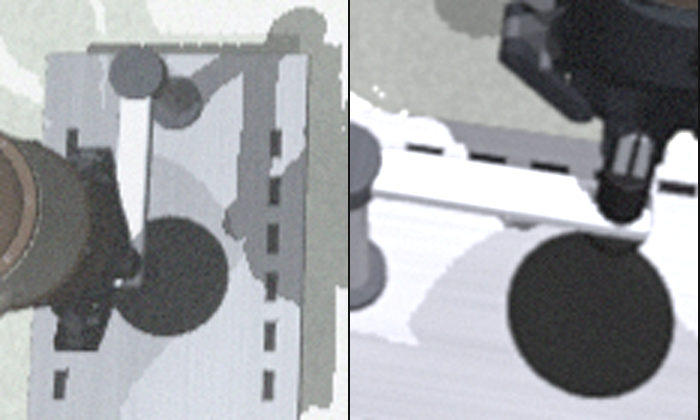

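```bash
python3 - <<'E'
from h import *
import pickle
t=pickle.load(open('top0.pkl','rb'));s=pickle.load(open('side0.pkl','rb'))
for P in((412,251.5,193),(412,251.5,212),(411,251,225),(411,251,185),(411,240,225)):
    a=proj(t,P);b=proj(s,P); print(P,np.round(a,1),((a[0]-125)*3,(a[1]-225)*3),np.round(b,1),((b[0]-310)*3+350,(b[1]-320)*3))
st=read_state(); print(st['position'],st['ee_rot'],st['gripper_width'],st['contact_force'],st['joints'])
E
```

```text
(412, 251.5, 193) [166.5 312.1] (np.float64(124.39668825193314), np.float64(261.443898635982)) [399.5 381.4] (np.float64(618.4643553313737), np.float64(184.2064331584653))
(412, 251.5, 212) [164.4 311.5] (np.float64(118.1584942602066), np.float64(259.5114896478103)) [401.1 375.3] (np.float64(623.2791372752656), np.float64(165.8509185379525))
(411, 251, 225) [163.2 311.6] (np.float64(114.4669935579623), np.float64(259.70213356877116)) [403.  370.7] (np.float64(629.0264978607745), np.float64(152.11558504246392))
(411, 251, 185) [167.5 312.9] (np.float64(127.63555127135007), np.float64(263.73936615067845)) [399.6 383.7] (np.float64(618.7284712941462), np.float64(191.01289770322694))
(411, 240, 225) [168.8 311.6] (np.float64(131.38288817574082), np.float64(259.81195953269906)) [403.4 363.2] (np.float64(630.2890094822751), np.float64(129.46740273658224))
[412.01641193 251.4813648  218.14243215] [-7.01597347e-01  7.12573613e-01 -2.81001492e-05 -8.88372687e-05] 0.0403749567661692 [ 0.45626849 -0.31618437  0.42258592] [ 8.85452490e-01  1.44326414e-01 -3.34903242e-01  4.14170692e-05
 -1.09174936e+00 -9.00994525e-01]
```

>>> play_rows:
  series:
    - [0, 0, 0, 0, 0, 0]
    - [0, 0, 0, 0, 0, 0]
    - [0, 0, 0, 0, 0, 0]
    - [0, 0, 0, 0, 0, 0]
    - [0, 0, 15, 0, 0, 0]
    - [0, 0, 25, 0, 0, 0]
    - [0, 0, 30, 0, 0, 0]
    - [0, -30, 30, 0, 0, 0]
    - [0, -40, 20, 0, 0, 0]
    - [0, -40, 0, 0, 0, 0]
    - [0, 0, 0, 0, 0, 0]
  gripper: 0.75

```text
clock: 4.53
position: [411.6, 140.7, 338.5]
ee_rot: [-0.7, 0.714, -0.0, 0.002]
contact_force: [-0.3, -0.9, -1.0]
gripper_width: 63.9
grasp_force: 0.0
```

```bash
python3 - <<'E'
from h import *
t=cap('top','top2');s=cap('side','side2')
A=dark(t,165,311,9); B=dark(s,402,380,20);print(A,B)
o=np.zeros((480,760,3),np.uint8)
for i,(d,x,y) in enumerate(((t,135,235),(s,350,340))):
    o[:,380*i:380*i+375]=cv2.resize(d['image'][y:y+96,x:x+75,::-1],None,fx=5,fy=5,interpolation=2)
cv2.imwrite('pics/c2.png',cv2.convertScaleAbs(o,alpha=1.8,beta=30))
E
```

```text
None (array([400.91878173, 380.85532995]), array([391, 368,  20,  27, 394], dtype=int32))
```

View pics/c2.png

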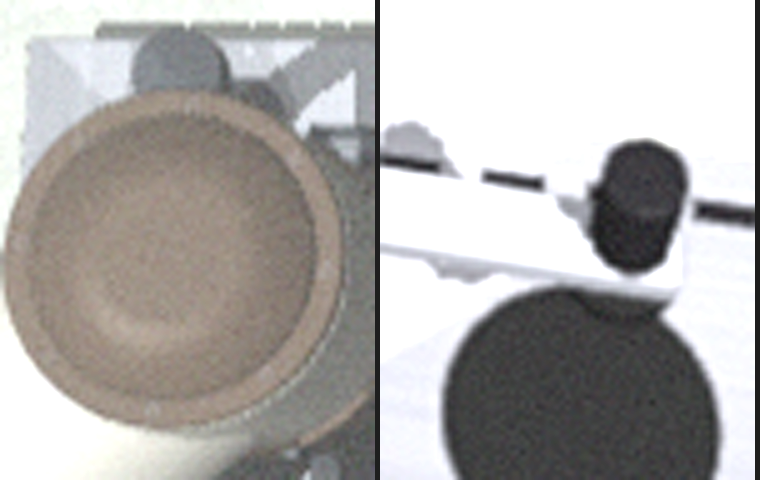

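The knob hasn't moved from top (165,312) / side (401,381), and the fingers closed on nothing. I'll feel for it with closed fingers from the -y side.

>>> play_rows:
  series:
    - [0, 20, -15, 0, 0, 0]
    - [0, 20, -20, 0, 0, 0]
    - [0, 20, -20, 0, 0, 0]
    - [0, 0, -20, 0, 0, 0]
    - [0, 0, -20, 0, 0, 0]
    - [0, 0, -15, 0, 0, 0]
    - [0, 0, -13, 0, 0, 0]
    - [0, 0, 0, 0, 0, 0]
    - [0, 0, 0, 0, 0, 0]
  gripper: 0

```text
clock: 5.38
position: [411.8, 205.3, 212.6]
ee_rot: [-0.702, 0.712, -0.0, -0.001]
contact_force: [-0.2, 0.7, 0.5]
gripper_width: -0.3
grasp_force: 0.0
```

>>> play_rows:
  series:
    - [0, 5, 0, 0, 0, 0]
    - [0, 5, 0, 0, 0, 0]
    - [0, 5, 0, 0, 0, 0]
    - [0, 5, 0, 0, 0, 0]
    - [0, 3, 0, 0, 0, 0]
    - [0, 2, 0, 0, 0, 0]
    - [0, 2, 0, 0, 0, 0]
    - [0, 2, 0, 0, 0, 0]

```text
clock: 6.05
position: [411.9, 233.6, 213.3]
ee_rot: [-0.702, 0.713, -0.0, -0.0]
contact_force: [0.9, -1.3, -0.5]
gripper_width: -0.2
grasp_force: 0.5
```

```bash
python3 - <<'E'
from h import *
t=cap('top','top3');s=cap('side','side3')
o=np.zeros((480,760,3),np.uint8)
for i,(d,x,y) in enumerate(((t,135,235),(s,350,320))):
    o[:,380*i:380*i+375]=cv2.resize(d['image'][y:y+96,x:x+75,::-1],None,fx=5,fy=5,interpolation=2)
cv2.imwrite('pics/c3.png',cv2.convertScaleAbs(o,alpha=1.8,beta=30)); st=read_state(); print(st['position'],st['contact_force'])
E
```

```text
[411.9692437  233.74473862 213.28834474] [ 0.69430678 -0.03100824  1.05738601]
```

View pics/c3.png

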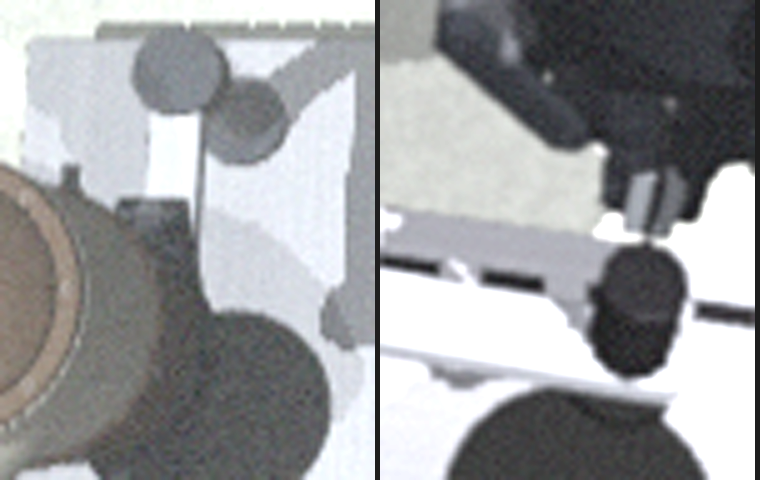

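Side view: the fingertips end at about (402,368), with white showing above the knob top at (402,369). So the tips sit well above where I assumed. I'll go lower and push again.

>>> play_rows:
  series:
    - [0, -15, 0, 0, 0, 0]
    - [0, -15, 0, 0, 0, 0]
    - [0, 0, -8, 0, 0, 0]
    - [0, 0, -10, 0, 0, 0]
    - [0, 0, -5, 0, 0, 0]
    - [0, 0, 0, 0, 0, 0]
    - [0, 0, 0, 0, 0, 0]
  gripper: 0

```text
clock: 6.73
position: [412.0, 203.4, 190.1]
ee_rot: [-0.701, 0.713, -0.0, -0.0]
contact_force: [-0.2, 0.4, 1.4]
gripper_width: -0.1
grasp_force: 0.0
```

>>> play_rows:
  series:
    - [0, 5, 0, 0, 0, 0]
    - [0, 5, 0, 0, 0, 0]
    - [0, 5, 0, 0, 0, 0]
    - [0, 4, 0, 0, 0, 0]
    - [0, 3, 0, 0, 0, 0]
    - [0, 3, 0, 0, 0, 0]
    - [0, 3, 0, 0, 0, 0]
    - [0, 3, 0, 0, 0, 0]

```text
clock: 7.4
position: [411.8, 234.8, 190.3]
ee_rot: [-0.702, 0.713, -0.0, -0.0]
contact_force: [-0.5, -1.7, 0.5]
gripper_width: -0.2
grasp_force: 0.6
```

```bash
python3 - <<'E'
from h import *
t=cap('top','top4');s=cap('side','side4')
print(dark(s,402,380,20))
o=np.zeros((480,760,3),np.uint8)
for i,(d,x,y) in enumerate(((t,135,235),(s,350,320))):
    o[:,380*i:380*i+375]=cv2.resize(d['image'][y:y+96,x:x+75,::-1],None,fx=5,fy=5,interpolation=2)
cv2.imwrite('pics/c4.png',cv2.convertScaleAbs(o,alpha=1.8,beta=30)); st=read_state(); print(st['position'],st['contact_force'])
E
```

```text
(array([401.94281298, 376.22874807]), array([391, 360,  32,  37, 647], dtype=int32))
[412.01362156 235.07930533 190.22321155] [ 0.69441923  0.24940217 -0.23031962]
```

View pics/c4.png

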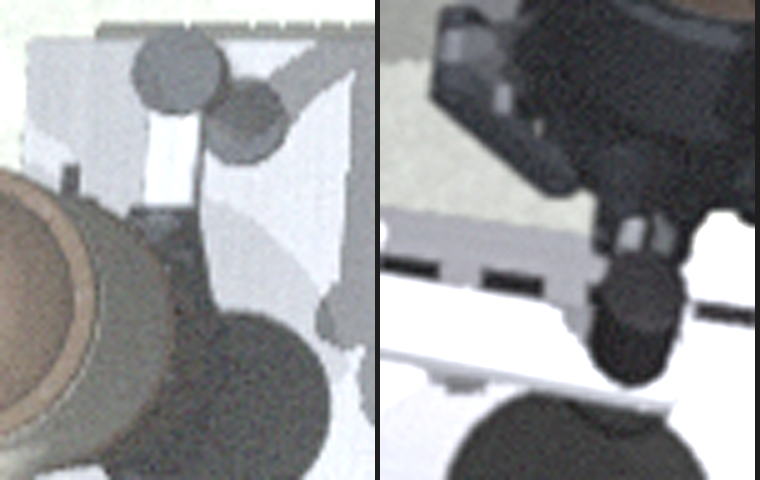

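The knob moved about 3 mm (bottom edge 394 to 396 in side), so contact is confirmed. Now compute the arc.

```bash
python3 - <<'E'
import numpy as np
r=np.array([412-541,235.1-250]);out=[];p=r
for k in range(1,17):
    a=0.09*k;q=np.array([r[0]*np.cos(a)+r[1]*np.sin(a),-r[0]*np.sin(a)+r[1]*np.cos(a)]);out.append((q-p).round(1).tolist());p=q
print(out,0.09/np.radians(6),p+[541,250])
E
```

```text
[[-0.8, 11.7], [0.2, 11.7], [1.3, 11.6], [2.3, 11.5], [3.3, 11.2], [4.3, 10.8], [5.3, 10.4], [6.2, 9.9], [7.1, 9.3], [7.9, 8.6], [8.6, 7.9], [9.3, 7.1], [9.9, 6.2], [10.4, 5.3], [10.8, 4.3], [11.2, 3.3]] 0.8594366926962348 [509.40261218 375.95481366]
```

>>> play_rows:
  series:
    - [-0.8, 11.7, 0, 0, 0, -0.86]
    - [0.2, 11.7, 0, 0, 0, -0.86]
    - [1.3, 11.6, 0, 0, 0, -0.86]
    - [2.3, 11.5, 0, 0, 0, -0.86]
    - [3.3, 11.2, 0, 0, 0, -0.86]
    - [4.3, 10.8, 0, 0, 0, -0.86]
    - [5.3, 10.4, 0, 0, 0, -0.86]
    - [6.2, 9.9, 0, 0, 0, -0.86]
    - [7.1, 9.3, 0, 0, 0, -0.86]
    - [7.9, 8.6, 0, 0, 0, -0.86]
    - [8.6, 7.9, 0, 0, 0, -0.86]
    - [9.3, 7.1, 0, 0, 0, -0.86]
    - [9.9, 6.2, 0, 0, 0, -0.86]
    - [10.4, 5.3, 0, 0, 0, -0.86]
    - [10.8, 4.3, 0, 0, 0, -0.86]
    - [11.2, 3.3, 0, 0, 0, -0.86]
    - [0, 0, 0, 0, 0, 0]
    - [0, 0, 0, 0, 0, 0]
  gripper: 0

```text
clock: 9.0
position: [509.4, 375.4, 189.7]
ee_rot: [-0.058, 0.998, -0.0, -0.0]
contact_force: [-0.7, -0.2, 1.0]
gripper_width: -0.0
grasp_force: 0.0
```

>>> play_rows:
  series:
    - [-12, 0, 10, 0, 0, 0]
    - [-15, -10, 20, 0, 0, 0]
    - [-15, -30, 25, 0, 0, 0]
    - [-10, -35, 20, 0, 0, 0]
    - [0, -38, 10, 0, 0, 0.5]
    - [0, -38, 0, 0, 0, 1]
    - [0, -38, 0, 0, 0, 1]
    - [0, -38, 0, 0, 0, 1]
    - [0, -38, 0, 0, 0, 1]
    - [0, -30, 0, 0, 0, 1]
    - [0, 0, 0, 0, 0, 1]
    - [0, 0, 0, 0, 0, 0]
  gripper: 0.7

```text
clock: 10.0
position: [456.2, 79.1, 276.2]
ee_rot: [-0.387, 0.922, 0.0, 0.001]
contact_force: [-0.9, 0.3, -0.4]
gripper_width: 60.0
grasp_force: 0.0
```

```bash
python3 - <<'E'
from h import *
t=cap('top','top5');s=cap('side','side5')
cv2.imwrite('pics/c5.png',cv2.convertScaleAbs(np.hstack([cv2.resize(t['image'][60:380,100:420,::-1],(400,400)),cv2.resize(s['image'][160:480,200:520,::-1],(400,400))]),alpha=1.6,beta=20))
E
```

```text
(no output)
```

View pics/c5.png

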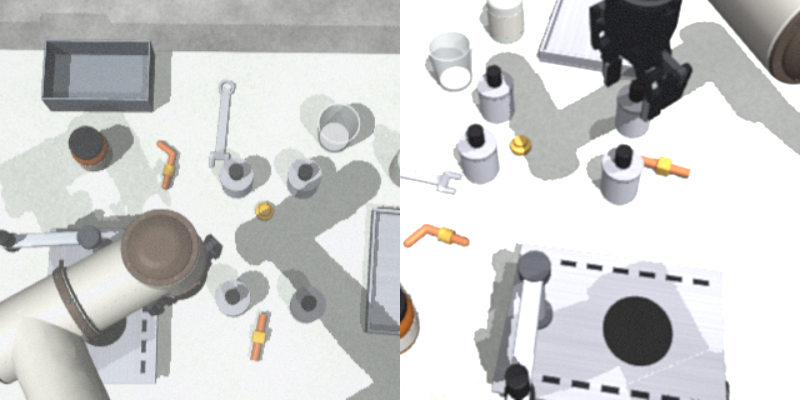

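The arm has swung out to about 1.5 rad and the pad is open. The tin knobs haven't changed. Next is the tin at (454,15).

>>> play_rows:
  series:
    - [-2, -30, -10, 0, 0, 0]
    - [0, -34, -20, 0, 0, 0]
    - [0, 0, -30, 0, 0, 0]
    - [0, 0, -30, 0, 0, 0]
    - [0, 0, -30, 0, 0, 0]
    - [0, 0, -25, 0, 0, 0]
    - [0, 0, -20, 0, 0, 0]
    - [0, 0, -9, 0, 0, 0]
    - [0, 0, 0, 0, 0, 0]
    - [0, 0, 0, 0, 0, 0]

```text
clock: 10.93
position: [455.9, 17.4, 101.7]
ee_rot: [-0.388, 0.922, -0.0, 0.0]
contact_force: [0.4, -0.8, 1.8]
gripper_width: 60.1
grasp_force: 0.0
```

>>> play_rows:
  series:
    - [0, 0, 0, 0, 0, 0]
    - [0, 0, 0, 0, 0, 0]
    - [0, 0, 0, 0, 0, 0]
    - [0, 0, 0, 0, 0, 0]
    - [0, 0, 0, 0, 0, 0]
    - [0, 0, 0, 0, 0, 0]
    - [0, 0, 0, 0, 0, 0]
  gripper: 0

```text
clock: 11.52
position: [455.4, 16.6, 101.3]
ee_rot: [-0.387, 0.922, -0.0, 0.0]
contact_force: [-0.2, -0.3, 0.0]
gripper_width: -0.2
grasp_force: 0.0
```

```bash
python3 - <<'E'
from h import *
s=cap('side','side6')
o=cv2.resize(s['image'][200:340,330:430,::-1],None,fx=4,fy=4,interpolation=2)
cv2.imwrite('pics/c6.png',cv2.convertScaleAbs(o,alpha=1.8,beta=30))
for P in((455,16.6,76),(455,16.6,101),(455,16.6,106),(455,16.6,74)): a=proj(s,P);print(P,(a[0]-330)*4,(a[1]-200)*4)
E
```

```text
(455, 16.6, 76) 185.44483301810783 351.66435973994294
(455, 16.6, 101) 189.70364755234345 320.2151105722278
(455, 16.6, 106) 190.57690070224953 313.7665658710873
(455, 16.6, 74) 185.11166159243885 354.1246667331684
```

View pics/c6.png

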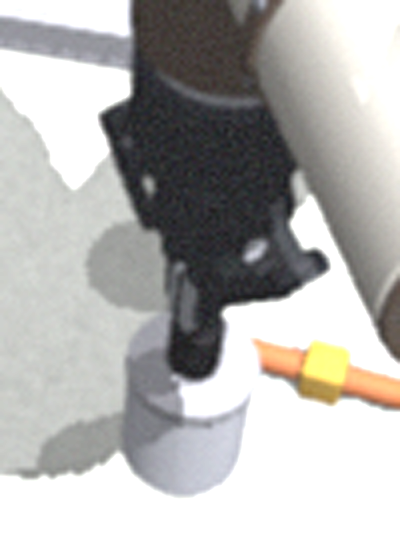

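The closed fingers sit just above the tin's knob, which spans (370–385, 279–294) in the side view and is undisturbed. The true tips are about 30 mm farther back than stated. I'll open, go lower and watch the force.

>>> play_rows:
  series:
    - [0, 0, 0, 0, 0, 0]
    - [0, 0, 0, 0, 0, 0]
    - [0, 0, 0, 0, 0, 0]
    - [0, 0, 0, 0, 0, 0]
    - [0, 0, 0, 0, 0, 0]
    - [-1, -1, -5, 0, 0, 0]
    - [0, 0, -5, 0, 0, 0]
    - [0, 0, -5, 0, 0, 0]
    - [0, 0, -3, 0, 0, 0]
    - [0, 0, -2, 0, 0, 0]
    - [0, 0, 0, 0, 0, 0]
  gripper: 0.6

```text
clock: 12.48
position: [454.0, 15.5, 80.5]
ee_rot: [-0.387, 0.922, 0.0, -0.001]
contact_force: [-0.7, 0.6, -0.7]
gripper_width: 51.7
grasp_force: 0.0
```

>>> play_rows:
  series:
    - [0, 0, 0, 0, 0, 0]
    - [0, 0, 0, 0, 0, 0]
    - [0, 0, 0, 0, 0, 0]
    - [0, 0, 0, 0, 0, 0]
    - [0, 0, 0, 0, 0, 0]
    - [0, 0, 0, 0, 0, 0]
    - [0, 0, 0, 0, 0, 0]
  gripper: 0

```text
clock: 13.07
position: [454.6, 15.8, 81.6]
ee_rot: [-0.387, 0.922, -0.0, 0.0]
contact_force: [-1.5, 1.5, 4.8]
gripper_width: 23.5
grasp_force: 58.8
```

>>> play_rows:
  series:
    - [0, 0, 8, 0, 0, 0]
    - [0, 0, 15, 0, 0, 0]
    - [0, 0, 20, 0, 0, 0]
    - [0, 0, 20, 0, 0, 0]
    - [0, 0, 0, 0, 0, 0]
    - [0, 0, 0, 0, 0, 0]
    - [0, 0, 0, 0, 0, 0]
    - [0, 0, 0, 0, 0, 0]

```text
clock: 13.73
position: [453.4, 15.3, 143.1]
ee_rot: [-0.387, 0.922, 0.0, -0.001]
contact_force: [-0.5, -0.5, -0.9]
gripper_width: 23.8
grasp_force: 59.1
```

>>> play_rows:
  series:
    - [0, 0, 0, 0, 0, 0]

```text
clock: 13.82
position: [453.6, 15.4, 143.1]
ee_rot: [-0.387, 0.922, 0.0, -0.001]
contact_force: [-0.5, 0.2, -1.1]
gripper_width: 23.2
grasp_force: 59.1
```

>>> play_rows:
  series:
    - [0, 0, 0, 0, 0, 0]

```text
clock: 13.9
position: [453.9, 15.5, 143.4]
ee_rot: [-0.387, 0.922, 0.0, -0.001]
contact_force: [0.3, 0.8, -2.0]
gripper_width: 24.0
grasp_force: 59.1
```

About 1.3 N, so it's empty and goes to the tray.

>>> play_rows:
  series:
    - [0, 0, 25, 0, 0, 0]
    - [0, -15, 25, 0, 0, 0]
    - [0, -30, 22, 0, 0, 0]
    - [-1, -34, 0, 0, 0, 0]
    - [-1, -36, 0, 0, 0, 0]
    - [-1, -36, 0, 0, 0, 0]
    - [-1, -36, 0, 0, 0, 0]
    - [-1, -36, 0, 0, 0, 0]
    - [-1, -36, 0, 0, 0, 0]
    - [-1, -36, 0, 0, 0, 0]
    - [-1, -36, 0, 0, 0, 0]
    - [-1, -34, 0, 0, 0, 0]
    - [-1, -30, 0, 0, 0, 0]
    - [0, -15, 0, 0, 0, 0]
    - [0, -7, 0, 0, 0, 0]
    - [0, 0, 0, 0, 0, 0]
    - [0, 0, 0, 0, 0, 0]

```text
clock: 15.32
position: [444.2, -400.5, 215.7]
ee_rot: [-0.387, 0.922, 0.001, -0.0]
contact_force: [-0.6, -0.2, -1.9]
gripper_width: 23.9
grasp_force: 59.4
```

```bash
python3 - <<'E'
from h import *
t=cap('top','top7');s=cap('side','side7')
print(read_state()['joints'].round(2),read_state()['position'])
cv2.imwrite('pics/c7.png',cv2.convertScaleAbs(np.hstack([cv2.resize(t['image'][160:360,330:530,::-1],(400,400)),cv2.resize(s['image'][60:260,260:460,::-1],(400,400))]),alpha=1.6,beta=20))
E
```

```text
[-0.46  0.34 -0.07 -0.   -1.16 -0.31] [ 444.54246951 -399.94253822  216.28818797]
```

View pics/c7.png

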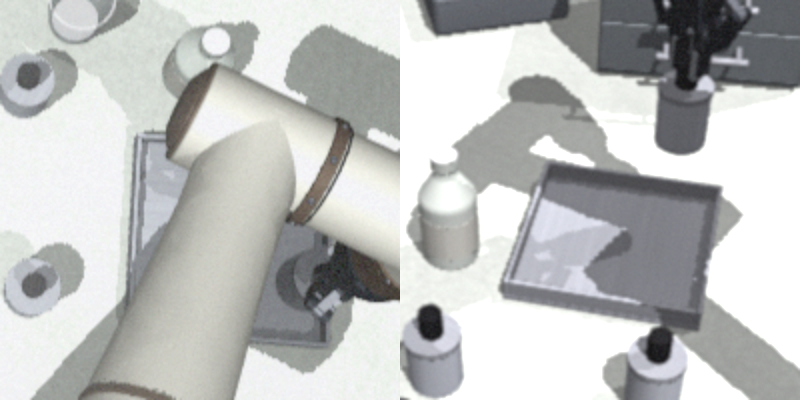

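The tray is clear: in the side crop the rim corners sit at full-image px (335,142), (420,153), (409,216) and (312,202), and the tin is held high over it.

```bash
python3 - <<'E'
from h import *
import pickle
t=pickle.load(open('top0.pkl','rb'));s=pickle.load(open('side0.pkl','rb'))
S=[(335,142),(420,153),(409,216),(312,202)];T=[(497,233),(494,333),(391,326),(399,227)]
for a,b in zip(S,T): print(onz(s,*a,30)[:2].round(),onz(t,*b,30)[:2].round(),tri(s,a,t,b)[0].round())
print(np.mean([onz(s,*a,30) for a in S],0),np.mean([onz(t,*a,30) for a in T],0))
E
```

```text
[ 601. -462.] [ 612. -477.] [ 609. -480.   17.]
[ 381. -450.] [ 380. -457.] [ 380. -460.   23.]
[ 399. -224.] [ 395. -223.] [ 397. -223.   30.]
[ 622. -235.] [ 625. -246.] [ 626. -248.   17.]
[ 500.59681408 -342.74748509   30.        ] [ 502.95546414 -350.76400846   30.        ]
```

>>> play_rows:
  series:
    - [0, 0, -20, 0, 0, 0]
    - [0, 0, -25, 0, 0, 0]
    - [0, 0, -25, 0, 0, 0]
    - [0, 0, -20, 0, 0, 0]
    - [0, 0, -15, 0, 0, 0]
    - [0, 0, -10, 0, 0, 0]
    - [0, 0, -6, 0, 0, 0]
    - [0, 0, -4, 0, 0, 0]
    - [0, 0, -2, 0, 0, 0]
    - [0, 0, 0, 0, 0, 0]
    - [0, 0, 0, 0, 0, 0]

```text
clock: 16.33
position: [444.9, -401.6, 90.1]
ee_rot: [-0.387, 0.922, -0.001, 0.0]
contact_force: [0.2, -0.9, -1.0]
gripper_width: 23.5
grasp_force: 59.4
```

>>> play_rows:
  series:
    - [0, 0, -1.5, 0, 0, 0]
    - [0, 0, -1, 0, 0, 0]
    - [0, 0, 0, 0, 0, 0]

```text
clock: 16.58
position: [444.7, -401.7, 87.6]
ee_rot: [-0.387, 0.922, -0.001, 0.0]
contact_force: [-0.7, 1.1, 1.7]
gripper_width: 23.6
grasp_force: 59.8
```

>>> play_rows:
  series:
    - [0, 0, 0, 0, 0, 0]
    - [0, 0, 0, 0, 0, 0]
    - [0, 0, 0, 0, 0, 0]
    - [0, 0, 0, 0, 0, 0]
    - [0, 0, 10, 0, 0, 0]
    - [0, 0, 25, 0, 0, 0]
    - [0, 0, 30, 0, 0, 0]
    - [0, 25, 20, 0, 0, 0]
    - [0, 36, 0, 0, 0, 0]
    - [0, 36, 0, 0, 0, 0]
    - [0, 36, 0, 0, 0, 0]
    - [0, 36, 0, 0, 0, 0]
    - [0, 36, 0, 0, 0, 0]
    - [0, 36, 0, 0, 0, 0]
    - [-2, 30, 0, 0, 0, 0]
    - [0, 11, 0, 0, 0, 0]
    - [0, 0, 0, 0, 0, 0]
    - [0, 0, 0, 0, 0, 0]
  gripper: 0.6

```text
clock: 18.08
position: [442.8, -118.9, 172.6]
ee_rot: [-0.388, 0.922, -0.0, 0.001]
contact_force: [-0.2, 0.0, -0.4]
gripper_width: 51.2
grasp_force: 0.0
```

```bash
cat >> h.py <<'E'
def knobs(L):
    t=get_image('top');s=get_image('side')
    for P in L:
        A=dark(t,*proj(t,(*P,90)));B=dark(s,*proj(s,(*P,85)))
        if A is None or B is None: print(P,A,B); continue
        p,e=tri(t,A[0],s,B[0]); print(P,p.round(1),round(e,1),A[1],B[1])
E
python3 - <<'E'
from h import *
knobs([(680,12),(680,-113.5),(443,-118.5),(444.5,-401)])
E
```

```text
(680, 12) [679.9  11.5  84. ] 1.0 [284 191  11  13 109] [253 260  15  18 214]
(680, -113.5) [ 679.8 -113.6   85. ] 1.5 [339 192  11  13 114] [269 213  12  17 174]
(443, -118.5) [ 432.  -114.4  102. ] 21.0 [337 310  17   7  40] [374 218  29  24 328]
(444.5, -401) [ 446.1 -406.8   80.7] 0.8 [470 296  15  13 142] [381 131  29  29 822]
```

>>> play_rows:
  series:
    - [0, 0, -20, 0, 0, 0]
    - [0, 0, -20, 0, 0, 0]
    - [0, 0, -20, 0, 0, 0]
    - [0, 0, -15, 0, 0, 0]
    - [0, 0, -10, 0, 0, 0]
    - [0, 0, -5, 0, 0, 0]
    - [0, 0, 0, 0, 0, 0]
    - [0, 0, 0, 0, 0, 0]

```text
clock: 18.85
position: [442.7, -120.0, 81.9]
ee_rot: [-0.387, 0.922, -0.0, 0.0]
contact_force: [0.1, -0.6, -0.7]
gripper_width: 51.2
grasp_force: 0.0
```

>>> play_rows:
  series:
    - [0, 0, 0, 0, 0, 0]
    - [0, 0, 0, 0, 0, 0]
    - [0, 0, 0, 0, 0, 0]
    - [0, 0, 0, 0, 0, 0]
    - [0, 0, 0, 0, 0, 0]
    - [0, 0, 0, 0, 0, 0]
  gripper: 0

```text
clock: 19.35
position: [442.9, -119.2, 82.7]
ee_rot: [-0.387, 0.922, -0.0, 0.001]
contact_force: [0.0, 1.4, 5.3]
gripper_width: 23.6
grasp_force: 58.6
```

>>> play_rows:
  series:
    - [0, 0, 8, 0, 0, 0]
    - [0, 0, 15, 0, 0, 0]
    - [0, 0, 20, 0, 0, 0]
    - [0, 0, 25, 0, 0, 0]
    - [0, 0, 25, 0, 0, 0]
    - [0, 0, 25, 0, 0, 0]
    - [0, 0, 16, 0, 0, 0]
    - [0, 0, 0, 0, 0, 0]
    - [0, 0, 0, 0, 0, 0]
    - [0, 0, 0, 0, 0, 0]
    - [0, 0, 0, 0, 0, 0]

```text
clock: 20.27
position: [441.3, -119.3, 214.2]
ee_rot: [-0.387, 0.922, 0.001, -0.001]
contact_force: [-0.2, 0.3, -1.4]
gripper_width: 23.2
grasp_force: 59.1
```

>>> play_rows:
  series:
    - [0, 0, 0, 0, 0, 0]

```text
clock: 20.35
position: [441.6, -119.3, 214.4]
ee_rot: [-0.387, 0.922, 0.001, -0.001]
contact_force: [0.5, -0.4, -1.0]
gripper_width: 23.6
grasp_force: 59.1
```

Empty as well. It goes to tray slot (452,-290).

>>> play_rows:
  series:
    - [1, -15, 0, 0, 0, 0]
    - [2, -30, 0, 0, 0, 0]
    - [2, -36, 0, 0, 0, 0]
    - [2, -36, 0, 0, 0, 0]
    - [2, -30, 0, 0, 0, 0]
    - [1, -16, 0, 0, 0, 0]
    - [0, -8, 0, 0, 0, 0]
    - [0, 0, 0, 0, 0, 0]
    - [0, 0, -20, 0, 0, 0]
    - [0, 0, -25, 0, 0, 0]
    - [0, 0, -25, 0, 0, 0]
    - [0, 0, -20, 0, 0, 0]
    - [0, 0, -15, 0, 0, 0]
    - [0, 0, -10, 0, 0, 0]
    - [0, 0, -6, 0, 0, 0]
    - [0, 0, -4, 0, 0, 0]
    - [0, 0, 0, 0, 0, 0]
    - [0, 0, -1, 0, 0, 0]
    - [0, 0, -1, 0, 0, 0]
    - [0, 0, 0, 0, 0, 0]

```text
clock: 22.02
position: [452.7, -290.4, 89.3]
ee_rot: [-0.387, 0.922, -0.0, 0.001]
contact_force: [0.6, -0.3, -2.4]
gripper_width: 23.5
grasp_force: 59.2
```

>>> play_rows:
  series:
    - [0, 0, -1.5, 0, 0, 0]
    - [0, 0, 0, 0, 0, 0]

```text
clock: 22.18
position: [452.8, -290.6, 88.7]
ee_rot: [-0.387, 0.922, -0.001, 0.0]
contact_force: [-1.3, 1.4, 5.3]
gripper_width: 23.3
grasp_force: 59.9
```

>>> play_rows:
  series:
    - [0, 0, 0, 0, 0, 0]
    - [0, 0, 0, 0, 0, 0]
    - [0, 0, 0, 0, 0, 0]
    - [0, 0, 0, 0, 0, 0]
    - [0, 0, 10, 0, 0, 0]
    - [0, 0, 25, 0, 0, 0]
    - [0, 0, 30, 0, 0, 0]
    - [15, 12, 20, 0, 0, 0]
    - [27, 21, 0, 0, 0, 0]
    - [27, 21, 0, 0, 0, 0]
    - [27, 21, 0, 0, 0, 0]
    - [27, 21, 0, 0, 0, 0]
    - [27, 21, 0, 0, 0, 0]
    - [27, 21, 0, 0, 0, 0]
    - [25, 20, 0, 0, 0, 0]
    - [18, 14, 0, 0, 0, 0]
    - [8, 5, 0, 0, 0, 0]
    - [0, 0, 0, 0, 0, 0]
    - [0, 0, 0, 0, 0, 0]
  gripper: 0.6

```text
clock: 23.77
position: [679.9, -113.4, 172.1]
ee_rot: [-0.387, 0.922, 0.0, -0.0]
contact_force: [-1.1, -0.8, 0.8]
gripper_width: 51.4
grasp_force: 0.0
```

```bash
python3 - <<'E'
from h import *
knobs([(680,12),(680,-113.5),(444.5,-401),(452.7,-290)])
print(read_state()['position'])
E
```

```text
(680, 12) [682.5   5.2  75.3] 1.1 [290 192   5  12  40] [253 260  15  18 207]
(680, -113.5) [ 684.3 -109.8   92. ] 13.2 [330 183  29  22 338] [269 212  12  18 186]
(444.5, -401) [ 443.7 -403.5   90.7] 2.0 [470 297  15  12 137] [391 136  12  15 138]
(452.7, -290) [ 453.7 -289.5   93.2] 0.1 [418 292  15  12 133] [381 161  16  23 206]
[ 679.37290616 -114.2850569   172.55747087]
```

>>> play_rows:
  series:
    - [0, 0, -20, 0, 0, 0]
    - [0, 0, -20, 0, 0, 0]
    - [0, 0, -20, 0, 0, 0]
    - [0, 0, -15, 0, 0, 0]
    - [0, 0, -10, 0, 0, 0]
    - [0, 0, -5, 0, 0, 0]
    - [0, 0, 0, 0, 0, 0]
    - [0, 0, 0, 0, 0, 0]

```text
clock: 24.53
position: [680.7, -113.8, 83.1]
ee_rot: [-0.387, 0.922, -0.0, 0.001]
contact_force: [0.3, 0.9, 0.2]
gripper_width: 51.1
grasp_force: 0.0
```

>>> play_rows:
  series:
    - [0, 0, 0, 0, 0, 0]
    - [0, 0, 0, 0, 0, 0]
    - [0, 0, 0, 0, 0, 0]
    - [0, 0, 0, 0, 0, 0]
    - [0, 0, 0, 0, 0, 0]
    - [0, 0, 0, 0, 0, 0]
  gripper: 0

```text
clock: 25.03
position: [681.1, -113.2, 83.8]
ee_rot: [-0.387, 0.922, -0.001, 0.001]
contact_force: [-1.4, 1.3, 5.7]
gripper_width: 23.6
grasp_force: 58.9
```

>>> play_rows:
  series:
    - [0, 0, 8, 0, 0, 0]
    - [0, 0, 15, 0, 0, 0]
    - [0, 0, 20, 0, 0, 0]
    - [0, 0, 25, 0, 0, 0]
    - [0, 0, 25, 0, 0, 0]
    - [0, 0, 25, 0, 0, 0]
    - [0, 0, 16, 0, 0, 0]
    - [0, 0, 0, 0, 0, 0]
    - [0, 0, 0, 0, 0, 0]
    - [0, 0, 0, 0, 0, 0]
    - [0, 0, 0, 0, 0, 0]

```text
clock: 25.95
position: [679.2, -113.2, 213.6]
ee_rot: [-0.387, 0.922, 0.001, -0.002]
contact_force: [0.7, 0.0, -1.4]
gripper_width: 23.1
grasp_force: 59.0
```

>>> play_rows:
  series:
    - [0, 0, 0, 0, 0, 0]

```text
clock: 26.03
position: [679.6, -113.3, 214.0]
ee_rot: [-0.387, 0.922, 0.001, -0.002]
contact_force: [-0.1, -0.4, -1.8]
gripper_width: 23.2
grasp_force: 59.0
```

Empty, so the loaded tin must be the one at (680,12). This one goes to tray slot (561,-297).

>>> play_rows:
  series:
    - [-9, -13, 0, 0, 0, 0]
    - [-17, -26, 0, 0, 0, 0]
    - [-19, -30, 0, 0, 0, 0]
    - [-19, -30, 0, 0, 0, 0]
    - [-19, -30, 0, 0, 0, 0]
    - [-17, -26, 0, 0, 0, 0]
    - [-12, -19, 0, 0, 0, 0]
    - [-6, -10, 0, 0, 0, 0]
    - [0, 0, 0, 0, 0, 0]
    - [0, 0, -20, 0, 0, 0]
    - [0, 0, -25, 0, 0, 0]
    - [0, 0, -25, 0, 0, 0]
    - [0, 0, -20, 0, 0, 0]
    - [0, 0, -15, 0, 0, 0]
    - [0, 0, -10, 0, 0, 0]
    - [0, 0, -5, 0, 0, 0]
    - [0, 0, -3, 0, 0, 0]
    - [0, 0, -1, 0, 0, 0]
    - [0, 0, 0, 0, 0, 0]
    - [0, 0, 0, 0, 0, 0]

```text
clock: 27.7
position: [563.1, -297.5, 93.3]
ee_rot: [-0.387, 0.922, -0.001, 0.001]
contact_force: [-0.2, -0.4, -0.8]
gripper_width: 23.2
grasp_force: 59.1
```

>>> play_rows:
  series:
    - [0, 0, -1, 0, 0, 0]
    - [0, 0, 0, 0, 0, 0]

```text
clock: 27.87
position: [562.6, -297.4, 91.8]
ee_rot: [-0.387, 0.922, -0.0, 0.0]
contact_force: [-1.4, -0.4, -1.8]
gripper_width: 23.2
grasp_force: 59.0
```

>>> play_rows:
  series:
    - [0, 0, -1.5, 0, 0, 0]
    - [0, 0, -1, 0, 0, 0]
    - [0, 0, 0, 0, 0, 0]

```text
clock: 28.12
position: [562.6, -297.5, 89.8]
ee_rot: [-0.387, 0.922, -0.0, 0.0]
contact_force: [-0.7, 1.3, 3.5]
gripper_width: 23.1
grasp_force: 59.5
```

>>> play_rows:
  series:
    - [0, 0, 0, 0, 0, 0]
    - [0, 0, 0, 0, 0, 0]
    - [0, 0, 0, 0, 0, 0]
    - [0, 0, 0, 0, 0, 0]
    - [0, 0, 10, 0, 0, 0]
    - [0, 0, 25, 0, 0, 0]
    - [0, 0, 30, 0, 0, 0]
    - [5, 15, 20, 0, 0, 0]
    - [12, 32, 0, 0, 0, 0]
    - [13, 34, 0, 0, 0, 0]
    - [13, 34, 0, 0, 0, 0]
    - [13, 34, 0, 0, 0, 0]
    - [13, 34, 0, 0, 0, 0]
    - [13, 34, 0, 0, 0, 0]
    - [12, 32, 0, 0, 0, 0]
    - [12, 32, 0, 0, 0, 0]
    - [8, 18, 0, 0, 0, 0]
    - [4, 10, 0, 0, 0, 0]
    - [0, 0, 0, 0, 0, 0]
    - [0, 0, 0, 0, 0, 0]
  gripper: 0.6

```text
clock: 29.78
position: [680.1, 11.1, 173.7]
ee_rot: [-0.387, 0.922, 0.0, -0.0]
contact_force: [0.4, 0.0, 0.9]
gripper_width: 51.2
grasp_force: 0.0
```

```bash
python3 - <<'E'
from h import *
knobs([(680,12),(444.5,-401),(452.7,-290),(562,-297)])
print(read_state()['position'])
E
```

```text
(680, 12) [682.   22.9 102.3] 14.1 [274 182  24  22 330] [253 259  15  19 216]
(444.5, -401) [ 445.4 -401.4  100.6] 2.9 [470 296  15  13 141] [381 131  29  20 233]
(452.7, -290) [ 475.5 -293.1   93.5] 0.5 [420 284  14   9 109] [375 161  12  20 181]
(562, -297) [ 561.3 -298.8   90.8] 2.2 [421 243  14  13 131] [337 159  12  16 151]
[679.87324943  10.05036004 173.89604764]
```

One tray tin has been nudged to about (475,-293); I'll check it later. Side view shows tin A unmoved, so I'll grip it.

>>> play_rows:
  series:
    - [0, 1, -20, 0, 0, 0]
    - [0, 0, -20, 0, 0, 0]
    - [0, 0, -20, 0, 0, 0]
    - [0, 0, -15, 0, 0, 0]
    - [0, 0, -10, 0, 0, 0]
    - [0, 0, -6, 0, 0, 0]
    - [0, 0, 0, 0, 0, 0]
    - [0, 0, 0, 0, 0, 0]

```text
clock: 30.55
position: [680.7, 12.1, 83.3]
ee_rot: [-0.387, 0.922, -0.0, 0.0]
contact_force: [0.1, -0.2, 0.2]
gripper_width: 51.8
grasp_force: 0.0
```

>>> play_rows:
  series:
    - [0, 0, 0, 0, 0, 0]
    - [0, 0, 0, 0, 0, 0]
    - [0, 0, 0, 0, 0, 0]
    - [0, 0, 0, 0, 0, 0]
    - [0, 0, 0, 0, 0, 0]
    - [0, 0, 0, 0, 0, 0]
  gripper: 0

```text
clock: 31.05
position: [680.9, 13.1, 84.3]
ee_rot: [-0.387, 0.922, -0.0, 0.001]
contact_force: [-2.3, 1.3, 5.9]
gripper_width: 23.5
grasp_force: 58.7
```

>>> play_rows:
  series:
    - [0, 0, 6, 0, 0, 0]
    - [0, 0, 12, 0, 0, 0]
    - [0, 0, 20, 0, 0, 0]
    - [0, 0, 25, 0, 0, 0]
    - [0, 0, 25, 0, 0, 0]
    - [0, 0, 20, 0, 0, 0]
    - [0, 0, 12, 0, 0, 0]
    - [0, 0, 0, 0, 0, 0]
    - [0, 0, 0, 0, 0, 0]
    - [0, 0, 0, 0, 0, 0]

```text
clock: 31.88
position: [679.0, 12.6, 200.5]
ee_rot: [-0.387, 0.922, 0.001, -0.002]
contact_force: [-0.2, -0.6, -6.0]
gripper_width: 23.3
grasp_force: 59.4
```

```bash
python3 - <<'E'
from h import *
t=cap('top','top8');s=cap('side','side8')
# pad centre, arm now clear: ellipse fit of dark blob, both views
for d,p,w in((t,(181,317),26),(s,(390,425),34)):
    g=(d['image'].max(2)<60).astype(np.uint8); m=np.zeros_like(g); u,v=p; m[v-w:v+w,u-w:u+w]=g[v-w:v+w,u-w:u+w]
    c=max(cv2.findContours(m,0,2)[0],key=cv2.contourArea); e=cv2.fitEllipse(c); print(e,onz(d,*e[0],45))
print(read_state()['joints'].round(2))
cv2.imwrite('pics/c8.png',cv2.convertScaleAbs(np.hstack([cv2.resize(t['image'][160:360,350:550,::-1],(400,400)),cv2.resize(s['image'][90:290,270:470,::-1],(400,400))]),alpha=1.6,beta=20))
E
```

```text
((170.10604858398438, 318.3617858886719), (16.2686824798584, 36.766571044921875), 172.9794921875) [407.86806952 275.08696101  45.        ]
((389.76824951171875, 424.54437255859375), (51.893524169921875, 56.878273010253906), 135.93392944335938) [410.42428763 256.28532711  45.        ]
[ 0.26  0.49  0.13 -0.   -1.21 -1.03]
```

View pics/c8.png

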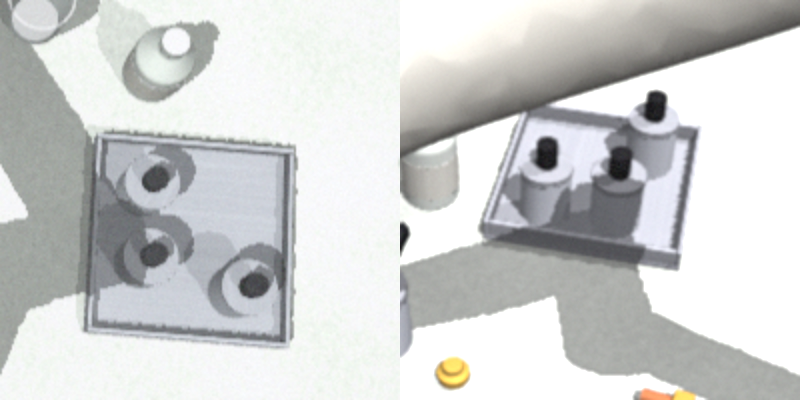

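The loaded tin is confirmed at 6 N. The tray crop shows three tins standing upright inside the walls, at px (427,250), (427,287) and (476,302). On to the pad.

>>> play_rows:
  series:
    - [-10, 9, 0, 0, 0, 0]
    - [-18, 16, 0, 0, 0, 0]
    - [-25, 22, 0, 0, 0, 0]
    - [-25, 23, 0, 0, 0, 0]
    - [-25, 23, 0, 0, 0, 0]
    - [-25, 23, 0, 0, 0, 0]
    - [-25, 23, 0, 0, 0, 0]
    - [-25, 22, 0, 0, 0, 0]
    - [-25, 22, 0, 0, 0, 0]
    - [-22, 20, 0, 0, 0, 0]
    - [-18, 16, 0, 0, 0, 0]
    - [-14, 12, 0, 0, 0, 0]
    - [-8, 6, 0, 0, 0, 0]
    - [-3, 3, 0, 0, 0, 0]
    - [0, 0, 0, 0, 0, 0]
    - [0, 0, 0, 0, 0, 0]

```text
clock: 33.32
position: [412.7, 252.4, 202.5]
ee_rot: [-0.387, 0.922, -0.0, -0.0]
contact_force: [0.9, 0.2, -5.7]
gripper_width: 23.1
grasp_force: 59.7
```

>>> play_rows:
  series:
    - [0, 0, -15, 0, 0, 0]
    - [0, 0, -20, 0, 0, 0]
    - [0, 0, -15, 0, 0, 0]
    - [0, 0, -8, 0, 0, 0]
    - [0, 0, -5, 0, 0, 0]
    - [0, 0, -3, 0, 0, 0]
    - [0, 0, 0, 0, 0, 0]
    - [0, 0, 0, 0, 0, 0]

```text
clock: 33.98
position: [413.0, 253.0, 137.4]
ee_rot: [-0.387, 0.922, 0.0, 0.001]
contact_force: [0.4, 0.2, -4.9]
gripper_width: 23.1
grasp_force: 59.6
```

```bash
python3 - <<'E'
from h import *
t=cap('top','top9');s=cap('side','side9')
cv2.imwrite('pics/c9.png',cv2.convertScaleAbs(np.hstack([cv2.resize(t['image'][225:375,120:270,::-1],(400,400)),cv2.resize(s['image'][330:480,310:460,::-1],(400,400))]),alpha=1.6,beta=20))
st=read_state();print(st['position'],st['contact_force'],proj(s,(411,253,45)))
E
```

```text
[412.92395785 253.15769866 137.58232298] [ 0.05121377  0.32419338 -4.84661211] (np.float64(389.5489865606671), np.float64(422.4530824040929))
```

View pics/c9.png

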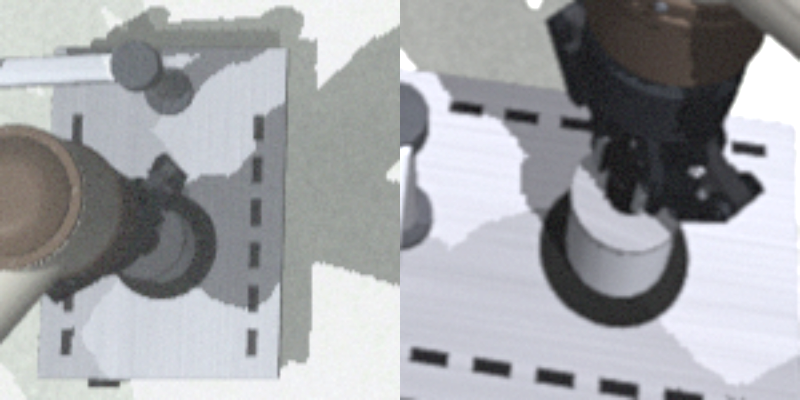

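The tin is over the pad: the pad ring is visible all round it, with centres within about 2 mm. Lowering it.

>>> play_rows:
  series:
    - [1, 0, -3, 0, 0, 0]
    - [0, 0, -2, 0, 0, 0]
    - [0, 0, -1, 0, 0, 0]
    - [0, 0, -1, 0, 0, 0]
    - [0, 0, 0, 0, 0, 0]
    - [0, 0, 0, 0, 0, 0]

```text
clock: 34.58
position: [413.4, 252.7, 129.7]
ee_rot: [-0.387, 0.922, -0.0, -0.0]
contact_force: [0.1, -0.6, -5.8]
gripper_width: 23.1
grasp_force: 59.8
```

>>> play_rows:
  series:
    - [0, 0, -1, 0, 0, 0]
    - [0, 0, -0.5, 0, 0, 0]
    - [0, 0, 0, 0, 0, 0]

```text
clock: 34.83
position: [414.0, 253.4, 129.3]
ee_rot: [-0.387, 0.922, 0.0, 0.001]
contact_force: [-1.1, -0.6, 2.7]
gripper_width: 23.5
grasp_force: 60.5
```

It has landed. Release, rise, and go round to the far side of the swing knob.

>>> play_rows:
  series:
    - [0, 0, 0, 0, 0, 0]
    - [0, 0, 0, 0, 0, 0]
    - [0, 0, 0, 0, 0, 0]
    - [0, 0, 0, 0, 0, 0]
    - [0, 0, 10, 0, 0, 0]
    - [0, 0, 20, 0, 0, 0]
    - [0, 0, 30, 0, 0, 0]
    - [0, 0, 35, 0, 0, 0]
    - [0, 0, 35, 0, 0, -0.5]
    - [15, 10, 10, 0, 0, -1]
    - [26, 20, 0, 0, 0, -1]
    - [28, 22, 0, 0, 0, -1]
    - [28, 22, 0, 0, 0, -1]
    - [28, 22, 0, 0, 0, -1]
    - [25, 20, 0, 0, 0, -1]
    - [16, 15, 0, 0, 0, 0]
    - [0, 0, 0, 0, 0, 0]
  gripper: 0.6

```text
clock: 36.25
position: [581.8, 385.8, 265.0]
ee_rot: [-0.057, 0.998, -0.001, -0.001]
contact_force: [-0.8, -0.9, -0.1]
gripper_width: 51.1
grasp_force: 0.0
```

>>> play_rows:
  series:
    - [0, 0, 0, 0, 0, 0]
    - [0, 0, 0, 0, 0, 0]
    - [0, 0, 0, 0, 0, 0]
    - [0, 0, 0, 0, 0, 0]
    - [0, 0, 0, 0, 0, 0]
  gripper: 0

```text
clock: 36.67
position: [578.9, 383.3, 269.3]
ee_rot: [-0.057, 0.998, 0.0, 0.0]
contact_force: [-0.4, 0.3, 0.7]
gripper_width: 0.3
grasp_force: 0.0
```

```bash
python3 - <<'E'
from h import *
s=cap('side','side10');t=cap('top','top10')
st=read_state();print(st['position'],st['joints'].round(2))
B=dark(s,*proj(s,(411,253,140)),14);print('tin knob side',B,onz(s,*B[0],130)); A=dark(t,*proj(t,(411,253,140)),9);print(A, A and onz(t,*A[0],135))
g=proj(s,(532,380,207));print('swing knob expected',g,dark(s,*g,22))
r=np.array([13.7,131.3]);out=[];p=r
for k in range(1,17):
    a=1.4/16*k;q=np.array([r[0]*np.cos(a)-r[1]*np.sin(a),r[0]*np.sin(a)+r[1]*np.cos(a)]);out.append((q-p).round(1).tolist());p=q
print(out,1.4/16/np.radians(6),p+[541,250])
E
```

```text
[579.04633441 383.42735495 268.98152896] [ 0.82  0.48  0.28 -0.   -1.37 -2.27]Traceback (most recent call last):
  File "<stdin>", line 4, in <module>
TypeError: 'NoneType' object is not subscriptable
```

```bash
python3 - <<'E'
from h import *
s=cv2.imread('pics/side10.png')
d=get_image('side'); g=proj(d,(413,253,140)); u,v=map(int,g); print(g,s[v-30:v+40:6,u].tolist()); g=proj(d,(532,380,207));u,v=map(int,g); print(g,dark(d,*g,22))
r=np.array([13.7,131.3]);out=[];p=r
for k in range(1,17):
    a=1.4/16*k;q=np.array([r[0]*np.cos(a)-r[1]*np.sin(a),r[0]*np.sin(a)+r[1]*np.cos(a)]);out.append((q-p).round(1).tolist());p=q
print(out,1.4/16/np.radians(6),p+[541,250])
E
```

```text
(np.float64(394.5987516503608), np.float64(398.0531084406401)) [[106, 110, 112], [115, 121, 123], [123, 129, 131], [129, 133, 136], [132, 137, 139], [137, 142, 145], [148, 154, 157], [155, 161, 164], [160, 166, 168], [162, 168, 171], [163, 169, 172], [166, 173, 175]]
(np.float64(295.50807674547815), np.float64(460.73256301136144)) None
[[-11.5, 0.7], [-11.5, -0.3], [-11.5, -1.3], [-11.3, -2.3], [-11.1, -3.3], [-10.7, -4.3], [-10.3, -5.2], [-9.8, -6.1], [-9.3, -6.9], [-8.6, -7.7], [-7.9, -8.4], [-7.2, -9.1], [-6.3, -9.7], [-5.5, -10.2], [-4.6, -10.6], [-3.6, -11.0]] 0.8355634512324505 [413.93900031 285.81734716]
```

>>> play_rows:
  series:
    - [0, 0, -20, 0, 0, 0]
    - [0, 0, -25, 0, 0, 0]
    - [0, 0, -20, 0, 0, 0]
    - [0, 0, -14, 0, 0, 0]
    - [0, 0, 0, 0, 0, 0]
    - [-10, -1, 0, 0, 0, 0]
    - [-8, -1, 0, 0, 0, 0]
    - [-6, 0, 0, 0, 0, 0]
    - [0, 0, 0, 0, 0, 0]

```text
clock: 37.57
position: [554.7, 382.0, 190.8]
ee_rot: [-0.058, 0.998, 0.001, 0.001]
contact_force: [-0.1, -0.2, 0.5]
gripper_width: -0.3
grasp_force: 0.0
```

>>> play_rows:
  series:
    - [-11.5, 0.7, 0, 0, 0, 0.84]
    - [-11.5, -0.3, 0, 0, 0, 0.84]
    - [-11.5, -1.3, 0, 0, 0, 0.84]
    - [-11.3, -2.3, 0, 0, 0, 0.84]
    - [-11.1, -3.3, 0, 0, 0, 0.84]
    - [-10.7, -4.3, 0, 0, 0, 0.84]
    - [-10.3, -5.2, 0, 0, 0, 0.84]
    - [-9.8, -6.1, 0, 0, 0, 0.84]
    - [-9.3, -6.9, 0, 0, 0, 0.84]
    - [-8.6, -7.7, 0, 0, 0, 0.84]
    - [-7.9, -8.4, 0, 0, 0, 0.84]
    - [-7.2, -9.1, 0, 0, 0, 0.84]
    - [-6.3, -9.7, 0, 0, 0, 0.84]
    - [-5.5, -10.2, 0, 0, 0, 0.84]
    - [-4.6, -10.6, 0, 0, 0, 0.84]
    - [0, 0, 0, 0, 0, 0]

```text
clock: 38.9
position: [417.9, 296.2, 190.4]
ee_rot: [-0.657, 0.753, 0.0, 0.001]
contact_force: [0.4, -0.1, 0.7]
gripper_width: 0.1
grasp_force: 0.0
```

```bash
python3 - <<'E'
from h import *
s=cap('side','side11');t=cap('top','top11')
cv2.imwrite('pics/c11.png',cv2.convertScaleAbs(np.hstack([cv2.resize(t['image'][225:375,120:270,::-1],(400,400)),cv2.resize(s['image'][330:480,280:430,::-1],(400,400))]),alpha=1.6,beta=20))
st=read_state();print(st['position'],st['contact_force'])
E
```

```text
[418.55955296 297.2186387  190.05506724] [-0.12335329 -0.27253644 -0.58393957]
```

View pics/c11.png

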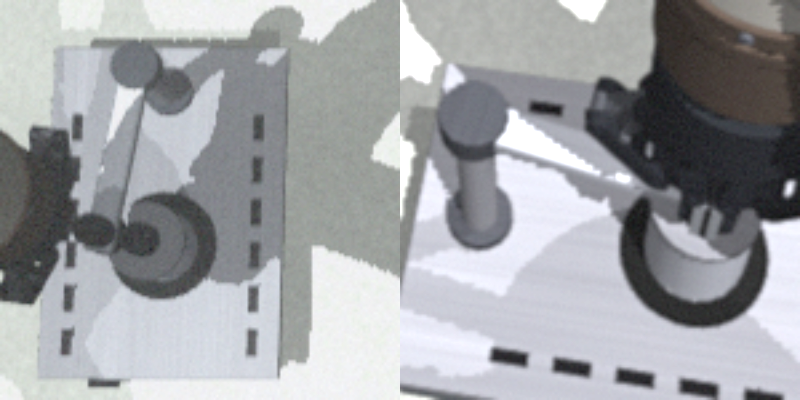

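The arm now sits over the pad's edge, the tin stands upright on the pad, and the knob is at crop (97,230). About 20 mm remain to the stop, which I'll approach slowly.

>>> play_rows:
  series:
    - [-1, -4, 0, 0, 0, 0.3]
    - [-1, -4, 0, 0, 0, 0.3]
    - [-1, -4, 0, 0, 0, 0.3]
    - [-1, -3, 0, 0, 0, 0.3]
    - [-1, -2, 0, 0, 0, 0.2]
    - [0, -2, 0, 0, 0, 0]
    - [0, -1, 0, 0, 0, 0]
    - [0, 0, 0, 0, 0, 0]

```text
clock: 39.67
position: [413.5, 277.2, 189.4]
ee_rot: [0.71, -0.704, 0.0, -0.0]
contact_force: [0.6, 1.6, 0.8]
gripper_width: 0.2
grasp_force: 0.4
```

>>> play_rows:
  series:
    - [0, -1, 0, 0, 0, 0]
    - [0, -1, 0, 0, 0, 0]
    - [0, 0, 0, 0, 0, 0]

```text
clock: 39.92
position: [413.4, 275.8, 189.3]
ee_rot: [0.71, -0.704, -0.0, -0.001]
contact_force: [-1.3, 4.5, 0.3]
gripper_width: 0.1
grasp_force: 1.9
```

>>> play_rows:
  series:
    - [0, -1, 0, 0, 0, 0]
    - [0, -1, 0, 0, 0, 0]
    - [0, 0, 0, 0, 0, 0]

```text
clock: 40.17
position: [413.5, 275.8, 189.4]
ee_rot: [0.71, -0.704, -0.002, -0.003]
contact_force: [-2.1, 8.6, -1.2]
gripper_width: 0.1
grasp_force: 4.6
```

That's the stop: the force rises with no motion. Retreat.

>>> play_rows:
  series:
    - [0, -1, 0, 0, 0, 0]
    - [0, 0, 0, 0, 0, 0]
    - [0, 6, 0, 0, 0, 0]
    - [0, 12, 5, 0, 0, 0]
    - [0, 20, 20, 0, 0, 0]
    - [-5, 20, 35, 0, 0, 0]
    - [-10, 10, 35, 0, 0, 0]
    - [0, -15, 30, 0, 0, -0.5]
    - [0, -38, 0, 0, 0, -0.5]
    - [0, -38, 0, 0, 0, -0.5]
    - [0, -38, 0, 0, 0, 0]
    - [0, -38, 0, 0, 0, 0]
    - [0, -38, 0, 0, 0, 0]
    - [0, -38, 0, 0, 0, 0]
    - [0, -38, 0, 0, 0, 0]
    - [0, 0, 0, 0, 0, 0]
    - [0, 0, 0, 0, 0, 0]

```text
clock: 41.58
position: [398.0, 57.0, 314.6]
ee_rot: [-0.652, 0.759, -0.0, -0.0]
contact_force: [0.9, 0.6, -0.0]
gripper_width: -0.2
grasp_force: 0.0
```

```bash
python3 - <<'E'
from h import *
s=cap('side','side12');t=cap('top','top12')
o=np.hstack([cv2.resize(t['image'][160:380,120:520,::-1],None,fx=1.2,fy=1.2,interpolation=2),cv2.resize(s['image'][100:364,270:470,::-1],(200,264))])
b=cv2.resize(s['image'][330:480,250:500,::-1],(500,300)); b=np.hstack([b,np.zeros((300,180,3),np.uint8)])
cv2.imwrite('pics/c12.png',cv2.convertScaleAbs(np.vstack([o,b]),alpha=1.6,beta=20)); print(o.shape)
print(dark(s,402,380,20),read_state()['position'])
E
```

```text
(264, 680, 3)
(array([401.11311054, 379.56298201]), array([392, 367,  20,  27, 389], dtype=int32)) [398.33567882  58.97176081 314.32398193]
```

View pics/c12.png

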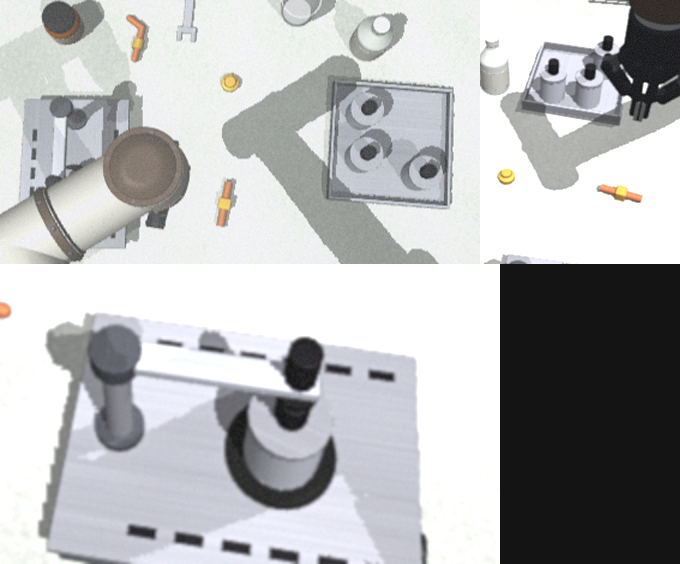

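The arm is home over the upright tin on the pad, with its knob back at the starting pixels or 1 px past. Three tins stand in the tray and nothing else has moved. Handing in.

```bash
python3 -c "
from bench import job_done; print(job_done())"
```

```text
the job is handed in; nothing more can be done
None
```

I handed the job in with the loaded tin (about 6 N when lifted) upright on the pad, the retaining arm swung home to its stop over it, and the three empty tins upright in the wash tray; no verdict came back.

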